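# Put away the wax-melting pans, nested with handles fanned

### The arm

A 7-joint arm with a two-finger parallel gripper is mounted at the origin on the work surface. World frame = base frame: x ahead of the robot, y to its left, z up, the work surface at z = 0. Lengths are in m, angles in rad, forces in N, time in s.
With the tool pointing down it reaches from about 0.425 to 0.925 m from the base axis. Payload 6.8 kg.
Tool frame: the origin (TCP) lies on the mounting face of the last link; the fingertips stand 173 mm ahead of it and the grasp point (between the pads) lies 155 mm ahead of it; z points along the fingers, y is the line along which they close (so a half turn about z gives the same grasp; the last joint's range is limited). The gripper opens to 85 mm and grips with 20 to 120 N. Pads are 22 mm wide; open, the fingers measure 114 mm over their backs; the gripper's body (76 mm by 85 mm) begins 54 mm behind the grasp point. The pads swing forward as they close: fully open they stand 13 mm farther back than shut.
Start: joints at [-1.269, 0.477, 0.022, 1.555, -0.011, 1.109, -0.083], TCP at [0.269, 0.619, 0.405] pointing down, gripper open.
Joint ranges: [-2.96, 2.96], [-0.34, 2.1], [-1.41, 1.46], [0.24, 2.44], [-1.37, 4.51], [0.17, 1.92], [-2.96, 2.96]. Speed limits (rad/s): [2.39, 2.39, 3.14, 3.14, 3.14, 3.14, 3.14].

### API

Orientations are given as a unit quaternion [w, x, y, z].
In Python, from station import bot gives the robot as it stands. The module is installed in compiled form; this text tells all that it offers.
- The arm moves only by the shell command python3 -m pendant 'ROWS' [FORCE]. ROWS is JSON, a list of rows, each a list of 5 numbers: the finger opening in m, from 0 to 0.0854, then the shift along the tool's x, y, z in m, then the turn about the tool's z in degrees. In form: [[jaw, x, y, z, yaw], ...]. A call has 1 to 12 rows; each row shifts and turns the commanded pose from where the row before left it, along the tool's axes as they then stand; what a row does not reach is not made up. A row lasts 1/12 s, in which the tool goes at most 41.7 mm and 7.16 degrees, less where a joint would pass 70% of its speed; a pose out of reach is approached as far as the arm can. A call with a gripper value outside its range is refused whole. The fingers move at their own pace and stop on an object; FORCE is the grip in N (left out, the last holds). Time passes only in rows, so rows that do not move let the fingers close. It gives the time, the measured TCP pose, the force, the opening and the grip force at its end, in the units of the state.
- bot.get_obs(): the state, without advancing time (a new reading comes with each control period).
- bot.read_camera(name): name is "scene" or "side" or "wrist"; returns (picture, depth): 480x640x3 uint8, blue, green, red; 480x640 float32, m along the optical axis (not along the pixel's ray), 0 where there is no reading.
- bot.camera_model(name): a dict with "intrinsics" (3x3 intrinsics, pixels), "R" (3x3) and "t" (3): a world point X has camera coordinates R X + t. Camera axes: x right, y down, z forward; pixel columns grow to the right and rows downward; lengths in m; the calibration is good to about 2 mm. A picture is of the moment at which its call begins: read the wrist's pose just before it. camera_model takes no time and is no camera call; for the wrist camera it gives the pose at the moment of the call.
- bot.hand_in(): hands the job in; it is judged then, once.
Trained networks look in the newest picture that a camera, given by its name, has taken for a name from the list of things; names that differ only in an ending like _2 or _b are one class to them, and where a whole thing is asked for, a point or a joint stands for the part that bears it (a point fixed in the world has none). Each returns a list of dicts, best first, with "score" (0 to 1); they miss things now and then, are a little off and sometimes report something else, mostly with a low value. They report only what shows in the picture. A call takes as long as a camera call. They do not tell look-alikes from the thing itself.
- bot.boxes_of(name, camera): "at" ([column, row] in pixels, amid what is visible of it).
- bot.trace(name, camera): "mask" (480x640 bool, what is visible of it) and "at" ([column, row] in pixels, amid what is visible of it).
- bot.pinpoint(name, camera): "at" ([column, row] in pixels: a listed point, or the origin of a listed thing).
The state is a dict: "t": time; "q": joint angles; "joint_vel": joint speeds; "joint_torque": joint torques, N m; "eef_pos": TCP position; "tool_rot": TCP orientation; "contact_force": force on the tool from outside, world axes, zero at the start; "torque": the same for the moment, N m; "gripper_width": opening from 0.0 (shut) to 1.0 (fully open); "grasp_force": force on a finger pad.
Only numpy, scipy, OpenCV 4.12 (cv2) and the standard library are available. Lean on these libraries where they do the work, as an engineer would, in place of code of your own. Each camera call takes 0.05 s, during which the arm holds its last target. There are 200 camera calls.

### The job

Clear up after candle making: set the medium open pan down inside the large open pan where that stands, and the small open pan inside the medium one, each sitting level on the floor of the pan below. Fan the handles so that none lies over another: seen from above, each handle points about 45 degrees anticlockwise from the handle of the pan just below it. Lower the pans in rather than dropping them, and leave the pan with the lid alone.

Things in the scene. Friction and masses are not known exactly. Their poses are not given: they have to be found in the camera images.
- large: Large open aluminium pan, stays put: outside 136 mm across the rim, 124 base, 50 high, wall and floor 3 thick, 450 g. Wooden handle 68 to 150 mm from the axis. Origin: centre of the underside; z up, x outwards along the handle, a level bar 16 mm wide, 14 high, its middle at z 69, on a 4 mm thick bracket outside the wall, above the rim.
- medium: Medium open aluminium pan: outside 100 mm across the rim, 90 base, 52 high, wall and floor 3 thick, 140 g. Wooden handle 50 to 140 mm from the axis. Starts left or right of the large pan. Origin: centre of the underside; z up, x outwards along the handle, a level bar 16 mm wide, 14 high, its middle at z 69, on a 4 mm thick bracket outside the wall, above the rim.
- small: Small open aluminium pan: outside 68 mm across the rim, 60 base, 54 high, wall and floor 3 thick, 90 g. Wooden handle 34 to 130 mm from the axis. Starts on the other side from the medium one. Origin: centre of the underside; z up, x outwards along the handle, a level bar 16 mm wide, 14 high, its middle at z 69, on a 4 mm thick bracket outside the wall, above the rim.
- medium_tip (a point): Middle of the free end of the medium pan's handle: x 140, y 0, z 69 mm in the pan's frame. Nested, the medium pan's underside is 3 mm above the large one's. Gripped about 90 mm out from the pan's axis, the fingers stay outside the large pan's rim.
- small_tip (a point): Middle of the free end of the small pan's handle: x 130, y 0, z 69 mm in the pan's frame. Nested, the small pan's underside is 3 mm above the medium one's and 6 above the large one's. Gripped about 90 mm out from the pan's axis, the fingers stay outside both rims below.
- lidded: A bystander: an aluminium pan of the medium pan's size and handle but closed by a flat lid with a wooden knob (73 mm high in all), standing beyond the large pan. Leave it alone. Origin at the centre of its underside, x along its handle.
Mind the look-alikes: they are no part of the job. What is shaped like the large but green is not meant.

How it is judged:
At the end, for the whole second after the job is handed in: Medium pan on the large one's floor, small on the medium's: undersides under 9 mm apart, centres within 15 mm, level within 7 degrees, each handle 25 to 65 degrees anticlockwise (from above) of the one just below; large pan level, within 40 mm of its start; all at rest (horizontal distance between medium and large below 0.015 m and z of medium in the frame of large between -0.005 and 0.009 m and angle between each of medium, small's own z axis and vertical below 0.12 rad and angle between the x axis of medium and the x axis of large, either way round between 0.436 and 1.135 rad and x of medium_tip in the frame of large above 0 m and y of medium_tip in the frame of large above 0 m and linear speed of each of medium, small, large below 0.02 m/s and angular speed of each of medium, small below 0.2 rad/s and horizontal distance between small and medium below 0.015 m and z of small in the frame of medium between -0.005 and 0.009 m and angle between the x axis of small and the x axis of medium, either way round between 0.436 and 1.135 rad and x of small_tip in the frame of medium above 0 m and y of small_tip in the frame of medium above 0 m and distance of large from where it was at the start of the episode below 0.04 m and angle between large's own z axis and vertical below 0.1 rad); the robot touches nothing.
It fails at once if the medium pan is let fall from a height (let go more than about 35 mm above its seat) (contact force between the fingers and medium below 0.05 N and height (world z) of medium above 0.025 m and linear speed of medium above 0.5 m/s).
It fails at once if the small pan is let fall from a height (let go more than about 35 mm above its seat) (contact force between the fingers and small below 0.05 N and height (world z) of small above 0.025 m and linear speed of small above 0.5 m/s).
It fails at once if the lidded pan is shifted by more than 30 mm (distance of lidded from where it was at the start of the episode above 0.03 m).
It also fails if it takes over 61 s, if anything falls off the work surface, if the arm or the gripper's body presses on something with over 40 N, if the wrist force passes 120 N, or if a joint passes its speed limit or range.

## Working session

There is one attempt and no reset: what is moved stays moved. The work goes in short steps, Python scripts to look and compute and a shell command to move; the robot and the scene stay as the last step left them, time stands still between calls to the robot, and variables do not carry over. Pictures are saved under pics/ and viewed, at most 10 in all, crops included, and the job is handed in when it is done.

```bash
mkdir -p pics
python3 - <<'E'
from station import bot
import cv2,numpy as np
o=bot.get_obs();print({k:np.round(v,3).tolist() for k,v in o.items()})
ims=[]
for c in["scene","side"]:
    p,d=bot.read_camera(c);cv2.imwrite(f"pics/{c}0.png",p);np.save(f"pics/{c}0.npy",d)
    m=bot.camera_model(c);print(c,np.round(m["intrinsics"],1).tolist(),np.round(m["R"],3).tolist(),np.round(m["t"],3).tolist())
    for n in["large","medium","small","lidded","medium_tip","small_tip"]:
        print(n,[(np.round(r["at"],0).tolist(),round(float(r["score"]),2)) for r in bot.pinpoint(n,c)][:4])
E
```

```text
{'t': 0.0, 'q': [-1.269, 0.478, 0.022, 1.556, -0.011, 1.109, -0.083], 'joint_vel': [0.002, -0.0, 0.001, -0.001, 0.001, -0.002, 0.002], 'joint_torque': [0.0, -59.646, 1.608, -28.119, 0.012, 0.009, 0.0], 'eef_pos': [0.269, 0.619, 0.404], 'tool_rot': [-0.0, 0.203, 0.979, -0.001], 'contact_force': [-1.123, -0.134, 0.064], 'torque': [-0.04, -0.023, -0.011], 'grasp_force': 0.0, 'gripper_width': 0.998}
scene [[445.1, 0.0, 316.7], [0.0, 445.1, 235.9], [0.0, 0.0, 1.0]] [[-0.717, 0.697, 0.012], [0.428, 0.453, -0.782], [-0.551, -0.555, -0.623]] [0.419, -0.164, 1.238]
large [([316.0, 288.0], 0.66), ([292.0, 172.0], 0.56)]
medium [([224.0, 214.0], 0.72)]
small [([480.0, 363.0], 0.96)]
lidded [([265.0, 362.0], 0.88)]
medium_tip []
small_tip [([517.0, 291.0], 0.79)]
side [[603.2, 0.0, 315.8], [0.0, 603.2, 236.6], [0.0, 0.0, 1.0]] [[0.982, -0.187, 0.011], [-0.13, -0.723, -0.678], [0.135, 0.665, -0.735]] [-0.566, 0.141, 1.377]
large [([228.0, 416.0], 0.83), ([326.0, 256.0], 0.76)]
medium [([353.0, 380.0], 0.88)]
small [([276.0, 172.0], 0.73)]
lidded [([392.0, 225.0], 0.87)]
medium_tip [([294.0, 401.0], 0.92)]
small_tip [([224.0, 162.0], 0.72)]
```

View pics/scene0.png

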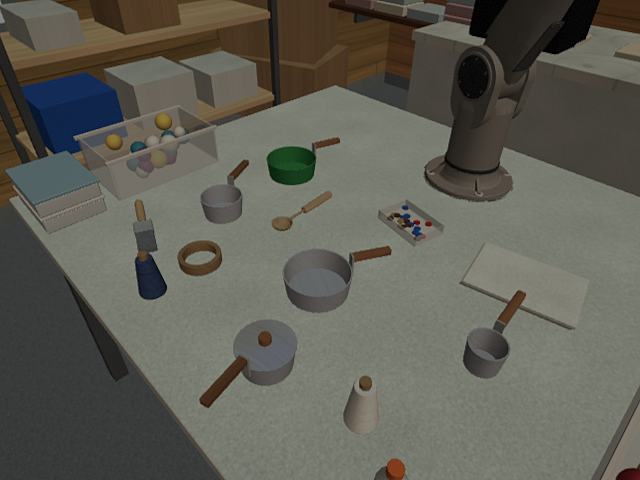

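View pics/side0.png

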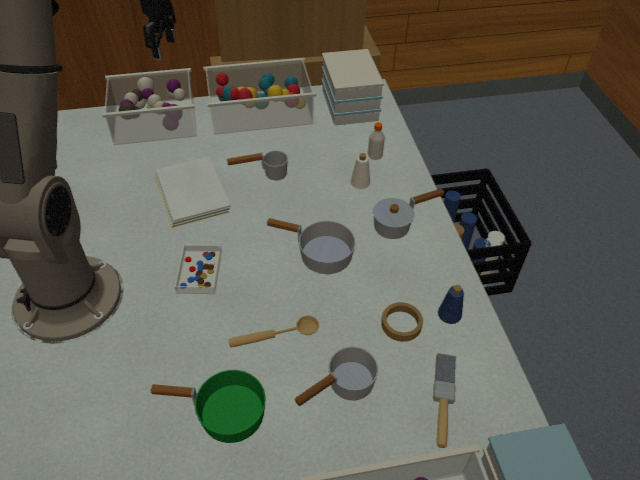

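The grey large pan is at scene (318,280) / side (327,248), the medium at scene (222,205) / side (353,375), and the small at scene (486,352) / side (275,165). The green one is a decoy. Next I measure their poses from depth.

```bash
cat > h.py <<'E'
import numpy as np
from scipy.optimize import least_squares
H={"large":(.050,.068,.150),"medium":(.052,.050,.140),"small":(.054,.034,.130),"lidded":(.05,.05,.14)}
def cloud(m,d):
    v,u=np.nonzero(d>0);z=d[v,u];K=m["intrinsics"]
    X=np.c_[(u-K[0,2])/K[0,0]*z,(v-K[1,2])/K[1,1]*z,z]
    return (X-m["t"])@m["R"]
def measure(P,n,c,base=0.):
    h,r,L=H[n]
    Q=P[np.hypot(*(P[:,:2]-c).T)<L+.03]
    z=Q[:,2]-base
    rim=Q[(abs(z-h+.004)<.008)][:,:2]
    hd=Q[(z>.064)&(z<.085)][:,:2]
    f=least_squares(lambda p:np.hypot(*(rim-p).T)-(r-.0015),c,loss="soft_l1",f_scale=.002)
    c2=f.x
    hd=hd[(np.hypot(*(hd-c2).T)<L+.012)&(np.hypot(*(hd-c2).T)>r-.005)]
    a=hd.mean(0)-c2
    u=np.linalg.svd(hd-hd.mean(0))[2][0] if len(hd)<4000 else a; u=u*np.sign(u@a)
    R=(hd-c2)@(a/np.linalg.norm(a))
    return c2,np.degrees(np.arctan2(a[1],a[0])),np.degrees(np.arctan2(u[1],u[0])),len(rim),len(hd),R.min(),R.max(),Q[(z>.064)&(z<.085)][:,2].max() if len(hd) else 0
E
python3 - <<'E'
from h import *
from station import bot
g={"scene":{"large":(318,298),"medium":(222,212),"small":(486,366),"lidded":(265,370)},"side":{"large":(327,262),"medium":(353,385),"small":(275,172),"lidded":(392,228)}}
for c in g:
    m=bot.camera_model(c);d=np.load(f"pics/{c}0.npy");P=cloud(m,d)
    K=m["intrinsics"]
    for n,(u,v) in g[c].items():
        ray=m["R"].T@np.array([(u-K[0,2])/K[0,0],(v-K[1,2])/K[1,1],1]);o=-m["R"].T@m["t"]
        c0=(o-ray*o[2]/ray[2])[:2]
        print(c,n,np.round(c0,3),*[np.round(x,3) for x in measure(P,n,c0)])
E
```

```text
scene large [0.622 0.042] [0.694 0.054] 140.927 -173.297 1508 201 -0.062 0.134 0.079
scene medium [ 0.591 -0.327] [ 0.591 -0.322] -154.485 -154.596 427 204 0.049 0.14 0.079
scene small [0.526 0.351] [0.528 0.341] -175.327 -175.195 599 460 0.032 0.13 0.079
scene lidded [0.801 0.099] [0.785 0.088] 14.685 13.331 1924 804 0.052 0.144 0.085
side large [0.604 0.001] [0.609 0.024] 154.308 152.556 708 261 0.069 0.151 0.082
side medium [ 0.591 -0.332] [ 0.589 -0.323] -152.372 -153.33 481 448 0.047 0.14 0.082
side small [0.527 0.348] [0.527 0.341] -173.312 -175.657 210 251 0.032 0.129 0.083
side lidded [0.79  0.083] [0.781 0.091] 9.626 13.365 735 247 0.055 0.149 0.083
```

```bash
cat > plan.py <<'E'
# plan.py x y z psi: tool-axes shift (mm) and turn (deg) to a grasp-point target with tool x at yaw psi
import sys,numpy as np
from scipy.spatial.transform import Rotation as R
from station import bot
o=bot.get_obs();q=o["tool_rot"];r=R.from_quat([q[1],q[2],q[3],q[0]]).as_matrix()
p=o["eef_pos"]+r@[0,0,.155];psi=np.degrees(np.arctan2(r[1,0],r[0,0]))
print("t",round(o["t"],2),"grasp pt",np.round(p,4),"psi",round(psi,2),"tilt",round(np.degrees(np.arccos(-r[2,2])),2),"q",np.round(o["q"],2),"F",np.round(o["contact_force"],1),"grip",o["grasp_force"],o["gripper_width"])
a=[float(x) for x in sys.argv[1:]]
if a:
    dpsi=(a[3]-psi+180)%360-180;w=np.radians(a[3])
    d=np.array(a[:3])-p
    now=r.T@d*1000
    aft=np.array([[np.cos(w),np.sin(w),0],[np.sin(w),-np.cos(w),0],[0,0,-1]]).T@d*1000
    print("turn",round(-dpsi,2),"shift now-axes",np.round(now,1),"after turn",np.round(aft,1),"len",round(np.linalg.norm(d)*1000,1))
E
python3 - <<'E'
from h import *
from station import bot
for c in["scene","side"]:
    P=cloud(bot.camera_model(c),np.load(f"pics/{c}0.npy"))
    P=P[np.hypot(*(P[:,:2]-[.609,.024]).T)<.16]; c0=np.array([.609,.024])
    P=P[(P[:,:2]-[.72,.06])@[-1,-.3]>0.0]
    print(c,*[np.round(x,3) for x in measure(P,"large",c0)])
E
python3 -m pendant '[[0.085,0,0,0,7],[0.085,0,0,0,7],[0.085,0,0,0,7],[0.085,0,0,0,7],[0.085,0,0,0,7],[0.085,0,0,0,7],[0.085,0,0,0,7],[0.085,0,0,0,7],[0.085,0,0,0,7],[0.085,0,0,0,7],[0.085,0,0,0,7],[0.085,0,0,0,7]]' 80
python3 -m pendant '[[0.085,0,0,0,7],[0.085,0,0,0,7],[0.085,0,0,0,7],[0.085,0,0,0,7],[0.085,0,0,0,7],[0.085,0,0,0,7],[0.085,0,0,0,4],[0.085,0,0,0,0]]'
python3 plan.py 0.55 0.10 0.25 26.5
```

```text
scene [0.607 0.024] 150.938 151.459 808 380 0.066 0.151 0.079
side [0.606 0.023] 153.297 152.556 530 261 0.067 0.148 0.082
t: 1.7
eef_pos: [0.2689, 0.6192, 0.4048]
tool_rot: [-0.0, 0.808, 0.589, 0.0]
contact_force: [0.7, 0.2, 0.4]
gripper_width: 0.998
grasp_force: 0.0
t: 2.37
eef_pos: [0.2686, 0.6193, 0.4046]
tool_rot: [0.0, 0.974, 0.228, 0.0]
contact_force: [-0.3, 0.8, -0.5]
gripper_width: 0.996
grasp_force: 0.0
t 2.37 grasp pt [0.2687 0.6193 0.2496] psi 26.4 tilt 0.01 q [-1.62  0.52  0.53  1.58 -0.28  1.12 -2.13] F [-0.3  0.8 -0.5] grip 0.0 0.9955358365421126
turn -0.1 shift now-axes [ 2.110e+01  5.902e+02 -3.000e-01] after turn [ 2.010e+01  5.902e+02 -4.000e-01] len 590.6
```

```bash
python3 -m pendant '[[0.085,1.4,0.039,0,0]]' >/dev/null 2>&1 && false
python3 plan.py
```

```text
t 2.45 grasp pt [0.2984 0.6364 0.2484] psi 27.11 tilt 0.5 q [-1.56  0.57  0.52  1.5  -0.31  1.15 -2.08] F [-0.6  2.4  0.6] grip 0.0 0.9986059041022061
```

That row had a unit slip (1.4 instead of 0.0014 m). The per-row limit clipped it, so it did no harm. Continuing.

```bash
python3 -m pendant '[[0.085,0,0.039,0,0],[0.085,0,0.039,0,0],[0.085,0,0.039,0,0],[0.085,0,0.039,0,0],[0.085,0,0.039,0,0],[0.085,0,0.039,0,0],[0.085,0,0.039,0,0],[0.085,0,0.039,0,0],[0.085,0,0.039,0,0],[0.085,0,0.039,0,0],[0.085,0,0.039,0,0],[0.085,0,0.039,0,0]]' >/dev/null
python3 plan.py 0.5095 -0.3627 0.18 26.5
```

```text
t 3.45 grasp pt [0.5163 0.2163 0.2501] psi 26.7 tilt 0.05 q [-1.03  0.33  0.66  1.87 -0.24  1.02 -1.38] F [ 0.8  0.8 -0.2] grip 0.0 0.9973442651131231
turn 0.2 shift now-axes [-266.3  514.2   69.6] after turn [-264.4  515.1   70.1] len 583.2
```

```bash
python3 -m pendant '[[0.085,-0.0175,0.034,0,0],[0.085,-0.0175,0.034,0,0],[0.085,-0.0175,0.034,0,0],[0.085,-0.0175,0.034,0,0],[0.085,-0.0175,0.034,0,0],[0.085,-0.0175,0.034,0,0],[0.085,-0.0175,0.034,0,0],[0.085,-0.0175,0.034,0,0],[0.085,-0.0175,0.034,0,0],[0.085,-0.0175,0.034,0,0],[0.085,-0.0175,0.034,0,0],[0.085,-0.0175,0.034,0,0]]' >/dev/null
python3 -m pendant '[[0.085,-0.018,0.036,0.01,0],[0.085,-0.018,0.036,0.02,0],[0.085,-0.018,0.034,0.02,0],[0.085,0,0,0.02,0],[0.085,0,0,0,0]]' >/dev/null
python3 plan.py 0.5095 -0.3627 0.069 26.5
python3 - <<'E'
from h import *
from station import bot
import cv2
m=bot.camera_model("wrist");p,d=bot.read_camera("wrist");cv2.imwrite("pics/w1.png",p);P=cloud(m,d)
print(*[np.round(x,3) for x in measure(P,"medium",np.array([.59,-.3225]))])
p,d=bot.read_camera("side");P=cloud(bot.camera_model("side"),d)
E
```

```text
t 4.87 grasp pt [ 0.506  -0.357   0.1784] psi 26.4 tilt 0.33 q [-0.    0.56  0.72  1.79 -0.44  0.96 -0.21] F [ 0.   1.5 -0.7] grip 0.0 0.9945234712165132
turn -0.1 shift now-axes [  1.    7.1 109.3] after turn [  0.6   6.6 109.4] len 109.6
[ 0.59  -0.323] -153.109 -153.091 5334 3912 0.048 0.139 0.078
```

View pics/w1.png

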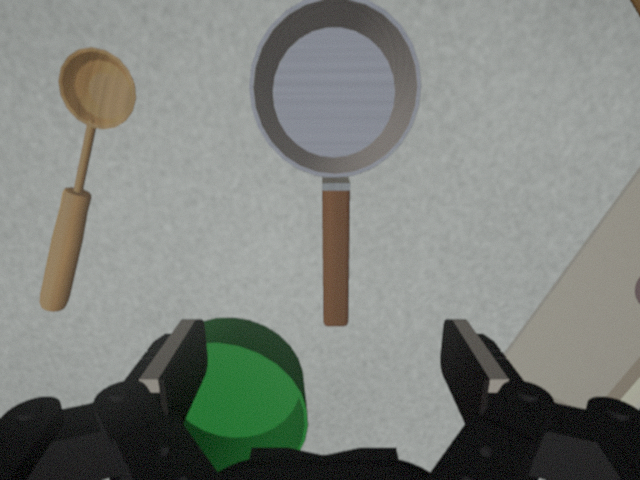

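The wrist picture shows the medium pan's handle at (336,255), running straight up the image. The green decoy is at (245,400), near the left finger, so I check that clearance first.

Run:
```python
from h import *
from station import bot
import cv2
m=bot.camera_model("side");P=cloud(m,np.load("pics/side0.npy"));im=cv2.imread("pics/side0.png")
v,u=np.nonzero(np.load("pics/side0.npy")>0);b=im[v,u].astype(int)
g=P[(b[:,1]>b[:,0]+40)&(b[:,1]>b[:,2]+40)]
rim=g[abs(g[:,2]-.046)<.008][:,:2]
f=least_squares(lambda p:np.hypot(*(rim-p).T)-.0665,rim.mean(0),loss="soft_l1",f_scale=.002);print(len(rim),f.x)
w=np.radians(26.5);ax=np.array([np.cos(w),np.sin(w)]);ay=np.array([np.sin(w),-np.cos(w)])
for t in[(.5095,-.3627)]:print((f.x-t)@ax,(f.x-t)@ay)
H["large"]=(.05,.068,.15);print(measure(P,"large",f.x))
```

```text
360 [ 0.34197268 -0.34872603]
-0.14369080229178233 -0.08725610797911042
(array([ 0.34189379, -0.34915496]), np.float64(156.72951577079513), np.float64(167.08708886637316), 710, 653, np.float64(-0.15635280155853137), np.float64(0.14999025160572269), np.float64(0.08232226358508403))
```

```bash
python3 -m pendant '[[0.085,0.0005,0.0075,0,-0.5],[0.085,0,0,0.03,0],[0.085,0,0,0.03,0],[0.085,0,0,0.03,0],[0.085,0,0,0.018,0],[0.085,0,0,0,0],[0.085,0,0,0,0]]'
python3 plan.py 0.5097 -0.3637 0.069 26.9
```

```text
t: 5.55
eef_pos: [0.5138, -0.3614, 0.2297]
tool_rot: [0.0, 0.972, 0.235, 0.0]
contact_force: [0.0, 0.6, 0.5]
gripper_width: 0.99
grasp_force: 0.0
t 5.55 grasp pt [ 0.5139 -0.3614  0.0747] psi 27.17 tilt 0.04 q [ 0.08  0.69  0.62  1.83 -0.55  0.79 -0.12] F [0.  0.6 0.5] grip 0.0 0.9899278944316066
turn 0.27 shift now-axes [-4.8  0.1  5.7] after turn [-4.8  0.1  5.7] len 7.5
```

```bash
python3 -m pendant '[[0.085,-0.005,0,0.006,0],[0.085,0,0,0,0],[0,0,0,0,0],[0,0,0,0,0],[0,0,0,0,0],[0,0,0,0,0],[0,0,0,0,0],[0,0,0,0,0],[0,0,0,0,0],[0,0,0,0,0],[0,0,0,0,0],[0,0,0,0,0]]' 100
python3 plan.py 0.5097 -0.3637 0.069 26.9
```

```text
t: 6.55
eef_pos: [0.5083, -0.3643, 0.2231]
tool_rot: [0.0, 0.972, 0.234, 0.0]
contact_force: [-0.9, 0.4, 4.3]
gripper_width: 0.169
grasp_force: 97.5
t 6.55 grasp pt [ 0.5083 -0.3643  0.0681] psi 27.01 tilt 0.01 q [ 0.09  0.7   0.61  1.84 -0.55  0.78 -0.1 ] F [-0.9  0.4  4.3] grip 97.47903227806091 0.16897342003619117
turn 0.11 shift now-axes [ 1.5  0.1 -0.9] after turn [ 1.5  0.1 -0.9] len 1.7
```

```bash
python3 -m pendant '[[0,0,0,-0.01,0],[0,0,0,-0.02,0],[0,0,0,-0.03,0],[0,0,0,-0.03,0],[0,0,0,-0.03,0],[0,0,0,-0.01,0],[0,0,0,0,5],[0,0,0,0,5],[0,0,0,0,0]]'
python3 plan.py 0.5195 -0.0033 0.198 17
```

```text
t: 7.3
eef_pos: [0.5083, -0.3638, 0.3526]
tool_rot: [-0.0, 0.989, 0.147, -0.0]
contact_force: [-0.5, 0.0, -2.6]
gripper_width: 0.165
grasp_force: 97.7
t 7.3 grasp pt [ 0.5082 -0.3637  0.1976] psi 16.86 tilt 0.04 q [-0.03  0.56  0.78  1.77 -0.45  1.01 -0.35] F [-0.5  0.  -2.6] grip 97.67469763755798 0.1647252109235368
turn -0.14 shift now-axes [ 1.153e+02 -3.416e+02 -3.000e-01] after turn [ 116.2 -341.3   -0.4] len 360.6
```

```bash
python3 -m pendant '[[0,0.005,-0.015,0,0],[0,0.01,-0.03,0,0],[0,0.0105,-0.031,0,0],[0,0.0105,-0.031,0,0],[0,0.0105,-0.031,0,0],[0,0.0105,-0.031,0,0],[0,0.0105,-0.031,0,0],[0,0.0105,-0.031,0,0],[0,0.0105,-0.031,0,0],[0,0.0105,-0.031,0,0],[0,0.01,-0.03,0,0],[0,0.007,-0.0185,0,0]]' >/dev/null
python3 -m pendant '[[0,0,0,0,0],[0,0,0,0,0],[0,0,0,0,0]]'
python3 plan.py 0.5195 -0.0033 0.198 17
python3 - <<'E'
from h import *
from station import bot
import cv2
for c in["side","scene"]:
    m=bot.camera_model(c);p,d=bot.read_camera(c);cv2.imwrite(f"pics/{c}2.png",p);P=cloud(m,d)
    c0=np.array([.607,.0235]);P=P[(P[:,:2]-[.72,.06])@[-1,-.3]>0.0]
    for b in[0,.13]:
        for n in["large","medium"][b>0:][:1]:
            Q=P[P[:,2]<.1] if b==0 else P
            print(c,n,*[np.round(x,3) for x in measure(Q,n,c0,b)])
    # tilt: rim heights near top
    Q=P[(np.hypot(*(P[:,:2]-c0).T)<.058)&(P[:,2]>.14)&(P[:,2]<.2)]
    a=np.arctan2(*(Q[:,:2]-c0).T[::-1])
    print([(int(np.degrees(k)),round(float(np.percentile(Q[abs(a-k)<.3][:,2],97)),4)) for k in np.arange(-3,3.1,1) if (abs(a-k)<.3).sum()>20])
E
```

```text
t: 8.55
eef_pos: [0.519, -0.0044, 0.3527]
tool_rot: [0.0, 0.989, 0.148, -0.0]
contact_force: [0.2, -0.1, -2.0]
gripper_width: 0.168
grasp_force: 97.8
t 8.55 grasp pt [ 0.5189 -0.0045  0.1977] psi 17.07 tilt 0.06 q [-0.78  0.37  0.84  2.02 -0.35  0.9  -1.03] F [ 0.2 -0.1 -2. ] grip 97.79845476150513 0.16765748111808706
turn 0.07 shift now-axes [ 1.  -1.  -0.3] after turn [ 1.  -1.  -0.3] len 1.4
side large [0.606 0.024] 153.457 152.935 370 256 0.067 0.148 0.082
side medium [0.605 0.022] -160.306 -170.744 422 251 0.048 0.139 0.214
[(-171, 0.195), (-114, 0.1827), (-57, 0.1816), (0, 0.1836), (57, 0.1816), (114, 0.1814)]
scene large [0.607 0.023] 150.815 151.595 699 382 0.067 0.149 0.079
scene medium [0.607 0.021] -164.787 -169.23 724 354 0.048 0.11 0.215
[(-171, 0.1976), (-114, 0.1812), (-57, 0.1816), (0, 0.1809), (57, 0.1807), (114, 0.1817), (171, 0.1813)]
```

View pics/side2.png

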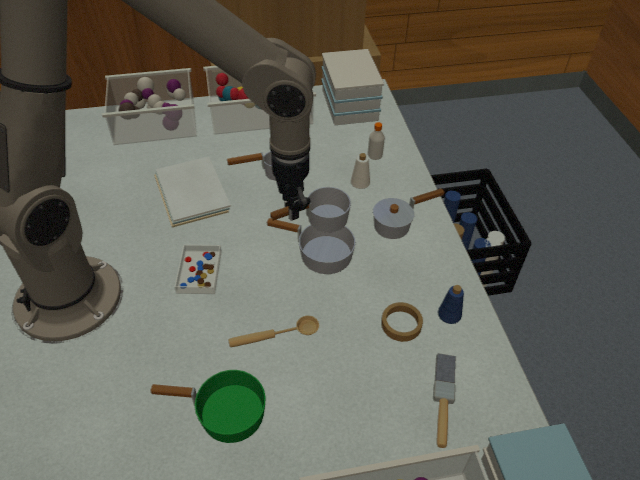

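The medium pan hangs level at side (328,205), within 2 mm of the large pan's axis at (327,248). Now I lower it.

```bash
python3 -m pendant '[[0,0.001,-0.0015,0.01,0],[0,0,0,0.02,0],[0,0,0,0.025,0],[0,0,0,0.025,0],[0,0,0,0.02,0],[0,0,0,0.01,0],[0,0,0,0.006,0],[0,0,0,0.004,0],[0,0,0,0,0],[0,0,0,0,0]]'
python3 plan.py 0.5195 -0.0033 0.0711 17
```

```text
t: 9.48
eef_pos: [0.5202, -0.0022, 0.2336]
tool_rot: [-0.0, 0.989, 0.148, 0.001]
contact_force: [0.7, 0.5, -1.3]
gripper_width: 0.163
grasp_force: 97.7
t 9.48 grasp pt [ 0.5204 -0.0021  0.0786] psi 17.0 tilt 0.07 q [-0.63  0.56  0.66  2.09 -0.55  0.67 -0.87] F [ 0.7  0.5 -1.3] grip 97.71951198577881 0.16330664333704334
turn 0.0 shift now-axes [-1.2  0.8  7.5] after turn [-1.2  0.8  7.5] len 7.6
```

```bash
python3 -m pendant '[[0,0,0,0.003,0],[0,0,0,0.003,0],[0,0,0,0.001,0],[0,0,0,0.0005,0],[0,0,0,0,0],[0,0,0,0,0]]'
python3 plan.py 0.5195 -0.0033 0.0711 17
```

```text
t: 9.98
eef_pos: [0.5198, -0.0021, 0.2261]
tool_rot: [-0.0, 0.989, 0.148, 0.0]
contact_force: [-4.0, -0.3, 6.3]
gripper_width: 0.164
grasp_force: 98.9
t 9.98 grasp pt [ 0.5198 -0.0019  0.0711] psi 17.01 tilt 0.05 q [-0.62  0.57  0.65  2.1  -0.57  0.66 -0.86] F [-4.  -0.3  6.3] grip 98.89247417449951 0.1642223385325002
turn 0.01 shift now-axes [-0.7  1.2 -0. ] after turn [-0.7  1.2 -0. ] len 1.4
```

Contact is felt (+8 N), so the pan is seated. I release and lift away.

```bash
python3 -m pendant '[[0.045,0,0,0,0],[0.045,0,0,0,0],[0.045,0,0,0,0],[0.045,0,0,0,0],[0.045,0,0,-0.01,0],[0.045,0,0,-0.03,0],[0.06,0,0,-0.04,0],[0.085,0,0,-0.04,0],[0.085,0,0,0,0]]'
python3 plan.py 0.437 0.334 0.18 4.5
python3 - <<'E'
from h import *
from station import bot
c="side";m=bot.camera_model(c);p,d=bot.read_camera(c);P=cloud(m,d)
P=P[(P[:,:2]-[.72,.06])@[-1,-.3]>0.0];P=P[P[:,2]<.1]
def ang(P,c,lo,hi,r0,r1,z0,z1):
    q=P[:,:2]-c;r=np.hypot(*q.T);a=np.degrees(np.arctan2(q[:,1],q[:,0]))%360
    k=(a>lo)&(a<hi)&(r>r0)&(r<r1)&(P[:,2]>z0)&(P[:,2]<z1);return np.median(a[k]),k.sum(),np.median(P[k,2])
c0=np.array([.606,.0235]);print("handles",ang(P,c0,130,172,.09,.15,.064,.09),ang(P,c0,175,225,.07,.14,.064,.09))
Q=P[(np.hypot(*(P[:,:2]-c0).T)<.058)];rim=Q[(Q[:,2]>.045)&(Q[:,2]<.062)][:,:2]
f=least_squares(lambda p:np.hypot(*(rim-p).T)-.0485,c0,loss="soft_l1",f_scale=.002);print(f.x,len(rim))
E
```

```text
t: 10.73
eef_pos: [0.5222, -0.0033, 0.3523]
tool_rot: [-0.0, 0.989, 0.147, 0.005]
contact_force: [0.9, -0.5, -0.9]
gripper_width: 0.924
grasp_force: 0.0
t 10.73 grasp pt [ 0.5238 -0.003   0.1973] psi 16.93 tilt 0.6 q [-0.78  0.38  0.84  2.02 -0.36  0.89 -1.02] F [ 0.9 -0.5 -0.9] grip 0.0 0.924062007050452
turn 12.43 shift now-axes [  15.  -347.7   17. ] after turn [ -60.1 -342.8   17.3] len 348.4
handles (np.float64(153.7346752029309), np.int64(183), np.float64(0.07534576829577122)) (np.float64(198.68207928437218), np.int64(239), np.float64(0.07801051931781343))
[0.60663548 0.02428977] 344
```

```bash
python3 -m pendant '[[0.085,0,0,0,6],[0.085,0,0,0,6.4],[0.085,-0.003,-0.018,0,0],[0.085,-0.006,-0.036,0,0],[0.085,-0.006,-0.036,0,0],[0.085,-0.006,-0.036,0,0],[0.085,-0.006,-0.036,0,0],[0.085,-0.006,-0.036,0,0],[0.085,-0.006,-0.036,0,0],[0.085,-0.006,-0.036,0,0],[0.085,-0.006,-0.036,0,0],[0.085,-0.006,-0.036,0,0]]' >/dev/null
python3 -m pendant '[[0.085,0,0,0,0],[0.085,0,0,0,0],[0.085,0,0,0,0]]' >/dev/null
python3 plan.py 0.4378 0.3338 0.069 4.6
python3 - <<'E'
from h import *
from station import bot
import cv2
m=bot.camera_model("wrist");p,d=bot.read_camera("wrist");cv2.imwrite("pics/w3.png",p);P=cloud(m,d)
print(*[np.round(x,3) for x in measure(P,"small",np.array([.5275,.341]))])
E
```

```text
t 12.03 grasp pt [0.4352 0.3335 0.1899] psi 4.62 tilt 0.09 q [-1.43  0.46  0.87  1.96 -0.43  0.92 -1.83] F [ 0.4 -0.5 -0.1] grip 0.0 0.9943862354419017
turn 0.02 shift now-axes [  2.7  -0.3 120.9] after turn [ 2.600e+00 -1.000e-01  1.209e+02] len 121.0
[0.528 0.341] -174.898 -174.898 2910 4023 0.032 0.129 0.078
```

View pics/w3.png

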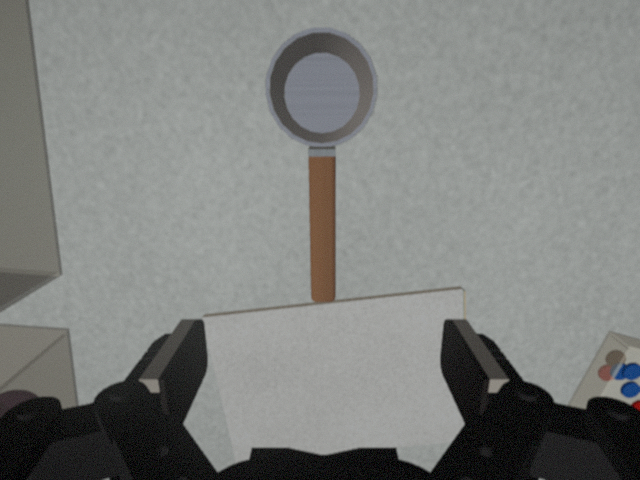

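The small pan's handle is centred at (322,230), and nothing sits where the fingers will go.

```bash
python3 -m pendant '[[0.085,0.003,0.0005,0.015,-0.5],[0.085,0,0,0.03,0],[0.085,0,0,0.03,0],[0.085,0,0,0.03,0],[0.085,0,0,0.012,0],[0.085,0,0,0,0],[0.085,0,0,0,0]]' >/dev/null
python3 plan.py 0.4384 0.333 0.069 5.1
```

```text
t 12.67 grasp pt [0.4392 0.3329 0.0739] psi 5.0 tilt 0.04 q [-1.29  0.62  0.7   2.02 -0.61  0.71 -1.69] F [-0.2  0.6  0.8] grip 0.0 0.9985299203230251
turn -0.1 shift now-axes [-0.8 -0.1  4.9] after turn [-0.8 -0.1  4.9] len 5.0
```

```bash
python3 -m pendant '[[0.085,-0.001,0,0.005,0],[0.085,0,0,0,0],[0,0,0,0,0],[0,0,0,0,0],[0,0,0,0,0],[0,0,0,0,0],[0,0,0,0,0],[0,0,0,0,0],[0,0,0,0,0],[0,0,0,0,0],[0,0,0,0,0],[0,0,0,0,0]]' 100
python3 plan.py 0.4384 0.333 0.069 5.1
python3 -m pendant '[[0,0,0,-0.01,0],[0,0,0,-0.02,0],[0,0,0,-0.03,0],[0,0,0,-0.03,0],[0,0,0,-0.03,0],[0,0,0,-0.02,0],[0,0,0,-0.01,0],[0,0,0,0,-5],[0,0,0,0,-6],[0,0,0,0,-6],[0,0,0,0,-6],[0,0,0,0,-6]]'
python3 -m pendant '[[0,0,0,0,-6],[0,0,0,0,-6],[0,0,0,0,-6],[0,0,0,0,-6],[0,0,0,0,-5],[0,0,0,0,0],[0,0,0,0,0]]' >/dev/null
python3 plan.py 0.566 -0.056 0.225 63
```

```text
t: 13.67
eef_pos: [0.4374, 0.334, 0.2235]
tool_rot: [-0.0, 0.999, 0.045, -0.0]
contact_force: [-1.4, -0.4, 3.3]
gripper_width: 0.172
grasp_force: 97.5
t 13.67 grasp pt [0.4374 0.3341 0.0685] psi 5.12 tilt 0.02 q [-1.28  0.63  0.69  2.03 -0.62  0.7  -1.68] F [-1.4 -0.4  3.3] grip 97.46778845787048 0.17185264533399885
turn 0.02 shift now-axes [ 0.9  1.2 -0.5] after turn [ 0.9  1.2 -0.5] len 1.6
t: 14.67
eef_pos: [0.4371, 0.3337, 0.3729]
tool_rot: [0.0, 0.955, 0.296, -0.001]
contact_force: [-0.8, -0.9, -1.0]
gripper_width: 0.166
grasp_force: 97.5
t 15.25 grasp pt [0.4373 0.3335 0.218 ] psi 62.95 tilt 0.05 q [-1.28  0.35  0.64  1.92 -0.26  0.95 -0.98] F [-0.5 -0.8 -1.4] grip 97.54992127418518 0.16802958201472326
turn -0.05 shift now-axes [-288.4  291.8   -6.8] after turn [-288.6  291.5   -7. ] len 410.3
```

```bash
python3 -m pendant '[[0,-0.012,0.012,0,0],[0,-0.024,0.024,0,0],[0,-0.025,0.0255,0,0],[0,-0.025,0.0255,0,0],[0,-0.025,0.0255,0,0],[0,-0.025,0.0255,0,0],[0,-0.025,0.0255,0,0],[0,-0.025,0.0255,0,0],[0,-0.025,0.0255,0,0],[0,-0.025,0.0255,0,0],[0,-0.025,0.0255,0,0],[0,-0.024,0.0235,0,0]]' >/dev/null
python3 -m pendant '[[0,-0.004,0.0025,0,0],[0,0,0,0,0],[0,0,0,0,0],[0,0,0,0,0]]'
python3 plan.py 0.5653 -0.0567 0.218 63
python3 - <<'E'
from h import *
from station import bot
import cv2
for c in["side","scene"]:
    m=bot.camera_model(c);p,d=bot.read_camera(c);cv2.imwrite(f"pics/{c}4.png",p);P=cloud(m,d)
    c0=np.array([.6066,.0243]);P=P[(P[:,:2]-[.72,.06])@[-1,-.3]>0.0]
    R=np.hypot(*(P[:,:2]-c0).T)
    print(c,"small",*[np.round(x,3) for x in measure(P[R<.045],"small",c0,.1495)[:1]])
    Q=P[(R<.058)&(P[:,2]>.045)&(P[:,2]<.062)][:,:2]
    f=least_squares(lambda p:np.hypot(*(Q-p).T)-.0485,c0,loss="soft_l1",f_scale=.002);print("med",f.x,len(Q))
    Q=P[(R<.042)&(P[:,2]>.17)&(P[:,2]<.225)];a=np.arctan2(*(Q[:,:2]-c0).T[::-1])
    print([(int(np.degrees(k)),round(float(np.percentile(Q[abs(a-k)<.3][:,2],97)),4)) for k in np.arange(-3,3.1,1) if (abs(a-k)<.3).sum()>10])
E
```

```text
t: 16.58
eef_pos: [0.5667, -0.0539, 0.373]
tool_rot: [-0.001, 0.852, 0.524, -0.0]
contact_force: [0.5, 0.8, 0.1]
gripper_width: 0.162
grasp_force: 97.7
t 16.58 grasp pt [ 0.5666 -0.0537  0.218 ] psi 63.18 tilt 0.07 q [-0.57  0.41  0.73  1.88 -0.32  0.97 -0.17] F [0.5 0.8 0.1] grip 97.67113208770752 0.16210090970709218
turn 0.18 shift now-axes [-3.2  0.2  0. ] after turn [-3.2  0.2  0. ] len 3.2h.py:17: RuntimeWarning: Mean of empty slice.
  a=hd.mean(0)-c2
  ret = um.true_divide(
h.py:18: RuntimeWarning: Mean of empty slice.
  u=np.linalg.svd(hd-hd.mean(0))[2][0] if len(hd)<4000 else a; u=u*np.sign(u@a)
Traceback (most recent call last):
  File "h.py", line 20, in measure
    return c2,np.degrees(np.arctan2(a[1],a[0])),np.degrees(np.arctan2(u[1],u[0])),len(rim),len(hd),R.min(),R.max(),Q[(z>.064)&(z<.085)][:,2].max() if len(hd) else 0
                                                                                                   ~~~~~^^
ValueError: zero-size array to reduction operation minimum which has no identity
```

```bash
python3 -m pendant '[[0,-0.003,0,0,0],[0,0,0,0,0],[0,0,0,0,0]]' >/dev/null
python3 plan.py 0.5653 -0.0567 0.218 63
python3 - <<'E'
from h import *
from station import bot
import cv2
def fit(Q,r,c0): return least_squares(lambda p:np.hypot(*(Q-p).T)-r,c0,loss="soft_l1",f_scale=.002).x.round(4),len(Q)
for c in["side","scene"]:
    m=bot.camera_model(c);p,d=bot.read_camera(c);cv2.imwrite(f"pics/{c}4.png",p);P=cloud(m,d)
    c0=np.array([.6066,.0243]);R=np.hypot(*(P[:,:2]-c0).T);z=P[:,2]
    print(c,"small",fit(P[(R<.043)&(abs(z-.1995)<.007)][:,:2],.0325,c0),"med",fit(P[(R<.058)&(z>.045)&(z<.062)][:,:2],.0485,c0))
    Q=P[(R<.042)&(z>.17)&(z<.225)];a=np.arctan2(*(Q[:,:2]-c0).T[::-1])
    print([(int(np.degrees(k)),round(float(np.percentile(Q[abs(a-k)<.3][:,2],97)),4)) for k in np.arange(-3,3.1,1) if (abs(a-k)<.3).sum()>10])
E
```

```text
t 16.88 grasp pt [ 0.5653 -0.0577  0.2185] psi 63.16 tilt 0.02 q [-0.57  0.41  0.73  1.88 -0.32  0.97 -0.16] F [ 0.3 -0.4  0.1] grip 97.66347885131836 0.16390765511084318
turn 0.16 shift now-axes [ 0.9 -0.4  0.5] after turn [ 0.9 -0.5  0.5] len 1.1
side small (array([0.6061, 0.0229]), 17) med (array([0.6066, 0.0245]), 292)
[]
scene small (array([0.607 , 0.0224]), 492) med (array([0.6079, 0.0247]), 537)
[(-171, 0.2032), (-114, 0.2238), (-57, 0.2046), (0, 0.2039), (57, 0.2033), (114, 0.2041), (171, 0.204)]
```

View pics/scene4.png

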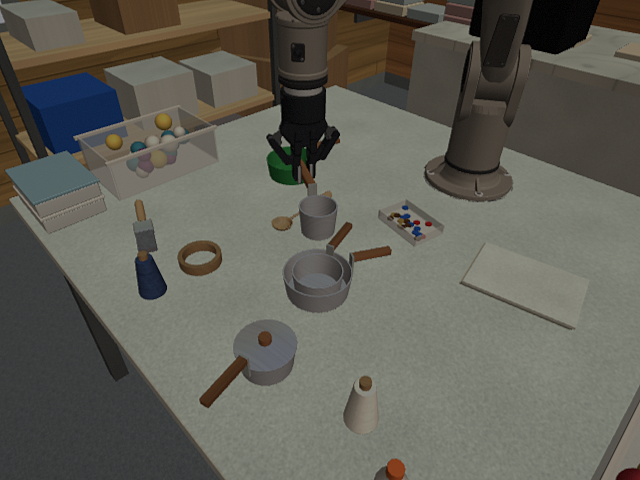

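The small pan hangs level at (318,216), directly above the nested pair at (317,275). I trim 2 mm and lower it.

```bash
python3 -m pendant '[[0,0.002,0,0.01,0],[0,0,0,0.02,0],[0,0,0,0.025,0],[0,0,0,0.025,0],[0,0,0,0.025,0],[0,0,0,0.015,0],[0,0,0,0.01,0],[0,0,0,0.004,0],[0,0,0,0,0],[0,0,0,0,0]]'
python3 plan.py 0.5662 -0.0557 0.0745 63
```

```text
t: 17.82
eef_pos: [0.5668, -0.0566, 0.2399]
tool_rot: [0.0, 0.852, 0.523, 0.0]
contact_force: [-0.2, 0.2, -1.0]
gripper_width: 0.165
grasp_force: 97.7
t 17.82 grasp pt [ 0.5669 -0.0567  0.0849] psi 63.11 tilt 0.05 q [-0.46  0.59  0.59  1.97 -0.49  0.72 -0.04] F [-0.2  0.2 -1. ] grip 97.69379496574402 0.1653278270386689
turn 0.11 shift now-axes [ 0.5 -1.1 10.4] after turn [ 0.5 -1.1 10.4] len 10.5
```

```bash
python3 -m pendant '[[0,0,0,0.004,0],[0,0,0,0.003,0],[0,0,0,0.002,0],[0,0,0,0.001,0],[0,0,0,0.0005,0],[0,0,0,0,0],[0,0,0,0,0]]'
python3 plan.py 0.5662 -0.0557 0.0745 63
```

```text
t: 18.4
eef_pos: [0.5664, -0.0568, 0.2294]
tool_rot: [0.0, 0.852, 0.523, 0.0]
contact_force: [-2.4, -1.6, 6.0]
gripper_width: 0.164
grasp_force: 98.5
t 18.4 grasp pt [ 0.5665 -0.0568  0.0744] psi 63.1 tilt 0.02 q [-0.45  0.6   0.58  1.98 -0.5   0.71 -0.03] F [-2.4 -1.6  6. ] grip 98.5009253025055 0.16447785730973358
turn 0.1 shift now-axes [ 0.8 -0.7 -0.1] after turn [ 0.8 -0.7 -0.1] len 1.1
```

Seated, so I release, retreat and verify.

```bash
python3 -m pendant '[[0.045,0,0,0,0],[0.045,0,0,0,0],[0.045,0,0,0,0],[0.045,0,0,0,0],[0.045,0,0,-0.01,0],[0.045,0,0,-0.03,0],[0.06,0,0,-0.04,0],[0.06,0,0,-0.04,0],[0.06,-0.03,0,-0.02,0],[0.06,-0.04,0,0,0],[0.06,-0.04,0,0,0],[0.06,0,0,0,0]]' | head -3
python3 - <<'E'
from h import *
from station import bot
import cv2
for c in["side","scene"]:
    m=bot.camera_model(c);p,d=bot.read_camera(c);cv2.imwrite(f"pics/{c}5.png",p);P=cloud(m,d);P=P[P[:,2]<.1]
    c0=np.array([.607,.024]);R=np.hypot(*(P[:,:2]-c0).T);z=P[:,2]
    def fit(Q,r): return least_squares(lambda p:np.hypot(*(Q-p).T)-r,c0,loss="soft_l1",f_scale=.002).x.round(4),len(Q)
    print(c,"small",fit(P[(R<.042)&(z>.054)&(z<.064)][:,:2],.0325),"med",fit(P[(R<.055)&(R>.042)&(z>.045)&(z<.06)][:,:2],.0485),"small rim top",np.percentile(z[(R<.036)&(z<.07)],97))
    q=P[:,:2]-c0;a=np.degrees(np.arctan2(q[:,1],q[:,0]))%360
    print([(lo,np.median(a[k]).round(1),np.median(z[k]).round(4)) for lo in(130,178,222) for k in[(a>lo)&(a<lo+43)&(R>.08)&(R<.14)&(z>.066)]])
E
```

```text
t: 19.4
eef_pos: [0.5123, -0.1624, 0.3708]
tool_rot: [0.001, 0.855, 0.519, -0.0]
side small (array([0.6068, 0.0235]), 66) med (array([0.606 , 0.0246]), 178) small rim top 0.06326335365653125
[(130, np.float64(153.1), np.float64(0.0732)), (178, np.float64(198.8), np.float64(0.0777)), (222, np.float64(242.2), np.float64(0.0813))]
scene small (array([0.608 , 0.0234]), 261) med (array([0.6079, 0.0247]), 479) small rim top 0.061730745870491974
[(130, np.float64(150.2), np.float64(0.0748)), (178, np.float64(195.4), np.float64(0.0784)), (222, np.float64(244.7), np.float64(0.0814))]
```

View pics/side5.png

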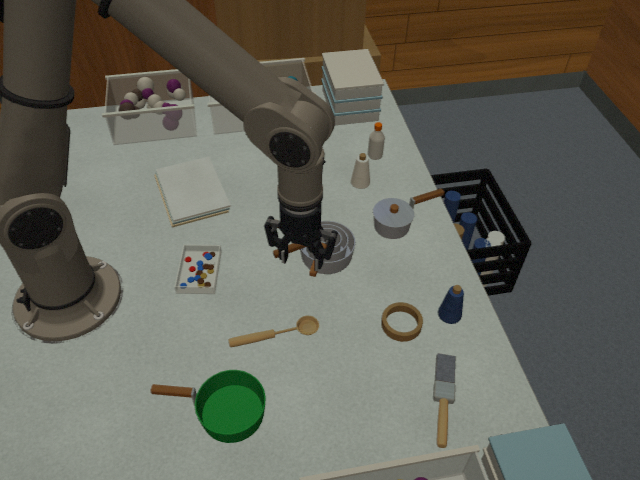

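The pans are nested at (328,247), with centres within about 2 mm and handles about 45° apart. The arm is clear of them and the lidded pan at (392,218) hasn't moved.

```bash
python3 -c "
from station import bot
print(bot.hand_in())"
```

```text
the job is handed in; nothing more can be done
None
```

The medium pan is nested in the large one and the small in the medium, level, with centres within about 2 mm and handles about 45° apart anticlockwise; the lidded pan was left alone, and I handed the job in at about 19.5 s without being shown a verdict.

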